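# Index and seat the grinder's burr carrier

## Robot

A 7-joint arm with a two-finger parallel gripper is mounted at the origin on a cart in front of the work surface, level with it; the furniture and walls round the work are solid. World frame = base frame: x ahead of the robot, y to its left, z up, the work surface at z = 0. Lengths are in m, angles in rad, forces in N, time in s.
With the tool pointing down it reaches from about 0.4 to 0.85 m from the base axis. Payload 4.5 kg.
Tool frame: the origin (TCP) lies between the finger pads; the fingertips stand 11 mm ahead of it and the grasp point (between the pads) lies 8 mm behind it (r.nose_length is the distance from the TCP to the fingertips, in m); z points along the fingers, y is the line along which they close (so a half turn about z gives the same grasp; the last joint's range is limited). The gripper opens to 88 mm and grips with 3 to 60 N. Pads are 18 mm wide; open, the fingers measure 123 mm over their backs; the gripper's body (75 mm by 187 mm) begins 45 mm behind the grasp point.
Start: joints at [-1.316, 0.689, -0.195, 1.565, 0.157, 0.902, -0.215], TCP at [0.137, 0.61, 0.25] pointing down, gripper open.
Joint ranges: [-3.01, 3.01], [-0.46, 2.08], [-1.47, 1.51], [0.13, 2.56], [-1, 4.14], [0.04, 2.09], [-2.66, 2.66]. Speed limits (rad/s): [2.57, 2.57, 3.14, 3.14, 3.14, 3.14, 3.14].

## Interface

Orientations are given as a unit quaternion [x, y, z, w].
In Python, from plant import get_state, snapshot, camera_model, r gives the robot as it stands.
- The arm moves only by the shell command python3 -m inch 'ROWS' [FORCE]. ROWS is text: rows parted by semicolons, each of 7 numbers parted by spaces: the opening, from -1 (shut) to 1 (fully open), then the shift along the tool's x, y, z in m, then the turn, a rotation vector about the tool's x, y, z in rad. A call has 1 to 20 rows; each row shifts and turns the commanded pose from where the row before left it, along the tool's axes as they then stand; what a row does not reach is not made up. A row lasts 1/12 s, in which the tool goes at most 41.7 mm and 7.16 degrees, less where a joint would pass 70% of its speed; a pose out of reach is approached as far as the arm can. A call is refused whole if a number of a shift passes 0.0417 or a number of a turn 0.125, either way. A call with a gripper value outside its range is refused whole. The fingers move at their own pace and stop on an object; FORCE is the grip in N (left out, the last holds). Time passes only in rows, so rows that do not move let the fingers close. It gives the time, the measured TCP pose, the force, the opening and the grip force at its end, in the units of the state.
- get_state(): the state, without advancing time (a new reading comes with each control period).
- snapshot(name): name is "scene" or "top" or "wrist"; returns (picture, depth): 384x512x3 uint8, red, green, blue; 384x512 float32, m along the optical axis (not along the pixel's ray), 0 where there is no reading.
- camera_model(name): a dict with "intrinsics" (3x3 intrinsics, pixels), "view" (4x4, takes a point from world to camera coordinates). Camera axes: x right, y down, z forward; pixel columns grow to the right and rows downward; lengths in m; the calibration is good to about 2 mm. A picture is of the moment at which its call begins: read the wrist's pose just before it. camera_model takes no time and is no camera call; for the wrist camera it gives the pose at the moment of the call.
- r.finish_job(): hands the job in; it is judged then, once.
The state is a dict: "clock": time; "q": joint angles; "qd": joint speeds; "joint_torque": joint torques, N m; "tool_pos": TCP position; "eef_rot": TCP orientation; "contact_force": force on the tool from outside, world axes, zero at the start; "moment": the same for the moment, N m; "opening": opening from 0.0 (shut) to 1.0 (fully open); "finger_force": force on a finger pad.
Only numpy, scipy, OpenCV 4.12 (cv2) and the standard library are available. Lean on these libraries where they do the work, as an engineer would, in place of code of your own. Each camera call takes 0.05 s, during which the arm holds its last target. There are 200 camera calls.

## Task

The steel burr carrier on the round service stand is still up on its spindle with its notch turned away from the brass pin. Push its fins round with a fingertip, either way, until the notch is over the pin (the red line on the disc meets the red line on the base), then press it down until it is fully home. Do not lift the carrier at any time, and leave the other things on the counter where they are.

Things in the scene. Friction and masses are not known exactly. Their poses are not given: they have to be found in the camera images.
- stand: round grey burr service stand fixed to the counter, 146 mm across, base 12 mm thick; origin on the counter at its centre, z up. One brass pin stands on it 50 mm from the centre along the stand's own +x; a short red line on the base, 58 to 70 mm from the centre in the same direction, shows where the pin is
- pin_top (a point): tip of the brass locating pin (9 mm across, round-ended), 30 mm above the counter, 50 mm from the stand's centre, hidden under the carrier at the start
- carrier (a point): centre of the underside of the burr carrier: steel disc 116 mm across, 14 mm thick, captive on the stand's upright spindle; it only turns and slides up and down, and cannot tilt. Underside 30.5 mm above the counter as found, 18.5 mm when seated. Top face, where a fingertip fits between neighbouring fins, 44.5 mm above the counter as found
- notch (a point): point in the carrier's one notch, level with its underside, 50 mm from its centre. The notch is 16 mm wide, cut 17 mm into the rim, and clears the pin by 3.5 mm on each side (0.07 rad); the pin's round end leads it in from slightly farther. A red line on top of the disc, 24 to 40 mm from the centre, points at the notch
- hub_top (a point): centre of the flat top of the carrier's black hub (24 mm across its top, 34 mm at its foot), on the turning axis: 68.5 mm above the counter as found (the highest part), 56.5 mm when seated; a good place to press
- turn (a joint): angle of the carrier about the vertical spindle, rad, counter-clockwise seen from above positive; the notch lies over the pin at 0 and again at 6.283 (one full turn); stops at -1.0 and 7.3; starts between 0.9 and 5.38. It turns stiffly (about 2 N at a fin) and stays where it is left
- press (a joint): how far the carrier is pressed down, m: 0 as found (just above the pin, kept up by friction), 0.012 fully seated; negative if lifted (it can be lifted 25 mm). Pressing takes about 5 to 10 N and it stays where it is left; with the notch away from the pin it stops on the pin at once
- fin_a (a point): middle of the top edge of the black fin that stands on the carrier 90 degrees counter-clockwise (from above) of the notch, 63 mm above the counter as found; the fin is 10 mm thick, 18.5 mm tall, and runs radially from 22 to 48 mm from the centre
- fin_b (a point): middle of the top edge of the black fin that stands on the carrier 210 degrees counter-clockwise (from above) of the notch, 63 mm above the counter as found; the fin is 10 mm thick, 18.5 mm tall, and runs radially from 22 to 48 mm from the centre
- fin_c (a point): middle of the top edge of the black fin that stands on the carrier 330 degrees counter-clockwise (from above) of the notch, 63 mm above the counter as found; the fin is 10 mm thick, 18.5 mm tall, and runs radially from 22 to 48 mm from the centre
- tamper: coffee tamper with a wooden handle, 58 mm across, 95 mm tall, standing; origin at the centre of its underside; a bystander, to be left alone
- scoop: steel scoop, 47x121x22 mm, lying; origin at the centre of its underside; a bystander, to be left alone
- tin: steel canister with a wooden lid, 70 mm across, 110 mm tall; origin at the centre of its underside; a bystander, to be left alone
- glass: clear empty glass, 80 mm across, 91 mm tall; origin at the centre of its underside; a bystander, to be left alone
- brush: black cleaning brush, 30x192x26 mm, lying; origin at the centre of its underside; a bystander, to be left alone
- timer: white kitchen timer, 58x66x22 mm; origin at the centre of its underside; a bystander, to be left alone

How it is judged:
By the outcome, as a careful person would: the job done as asked, in the order asked, and still so for the second after the job is handed in, with the robot touching nothing.
It also fails if it takes over 48 s, if anything falls off the work surface, if the arm or the gripper's body presses on something with over 40 N, if the wrist force passes 120 N, or if a joint passes its speed limit or range.

## Working session

There is one attempt and no reset: what is moved stays moved. The work goes in short steps, Python scripts to look and compute and a shell command to move; the robot and the scene stay as the last step left them, time stands still between calls to the robot, and variables do not carry over. Pictures are saved under pics/ and viewed, at most 10 in all, crops included, and the job is handed in when it is done.

```bash
mkdir -p pics; ls
python3 - <<'E'
from plant import get_state, snapshot, camera_model, r
import cv2,numpy as np
s=get_state(); print({k:np.round(v,3) for k,v in s.items()})
for n in("top","scene"):
    p,d=snapshot(n); cv2.imwrite(f'pics/{n}0.png',p[:,:,::-1]); np.save(f'pics/{n}0.npy',d)
    print(n, camera_model(n))
E
```

```text
pics
{'clock': np.float64(0.0), 'q': array([-1.316,  0.69 , -0.195,  1.566,  0.157,  0.903, -0.215]), 'qd': array([ 0.001,  0.001, -0.   ,  0.001, -0.001,  0.001,  0.001]), 'joint_torque': array([-0.0000e+00, -5.2758e+01, -1.2670e+00, -1.5343e+01, -5.3000e-02,
        7.0000e-03,  0.0000e+00]), 'tool_pos': array([0.137, 0.609, 0.249]), 'eef_rot': array([ 0.11 ,  0.994, -0.001, -0.   ]), 'contact_force': array([ 0.251, -0.167, -0.407]), 'moment': array([-0.016, -0.01 , -0.034]), 'finger_force': np.float64(0.0), 'opening': np.float64(0.999)}
top {'intrinsics': array([[480.67062137,   0.        , 254.72079909],
       [  0.        , 480.67062137, 186.81612019],
       [  0.        ,   0.        ,   1.        ]]), 'view': array([[ 0.0094442 , -0.99977738, -0.01886797, -0.04365108],
       [-0.98411589, -0.00594781, -0.17742757,  0.53668655],
       [ 0.17727585,  0.02024393, -0.98395298,  1.43135219],
       [ 0.        ,  0.        ,  0.        ,  1.        ]])}
scene {'intrinsics': array([[397.852165  ,   0.        , 250.39269919],
       [  0.        , 397.852165  , 190.81787464],
       [  0.        ,   0.        ,   1.        ]]), 'view': array([[ 0.54187565, -0.8404385 , -0.0058232 , -0.34451885],
       [-0.44871858, -0.2834405 , -0.84753355,  0.28292031],
       [ 0.71064929,  0.46187077, -0.53070988,  1.10920065],
       [ 0.        ,  0.        ,  0.        ,  1.        ]])}
```

View pics/top0.png

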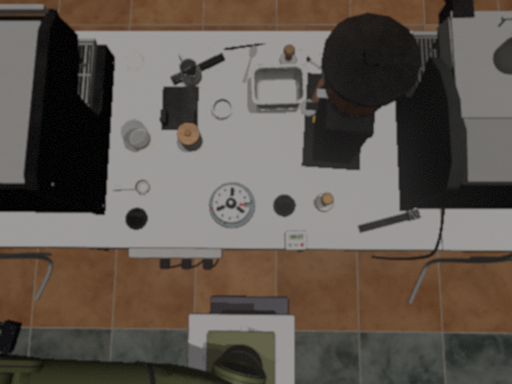

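View pics/scene0.png

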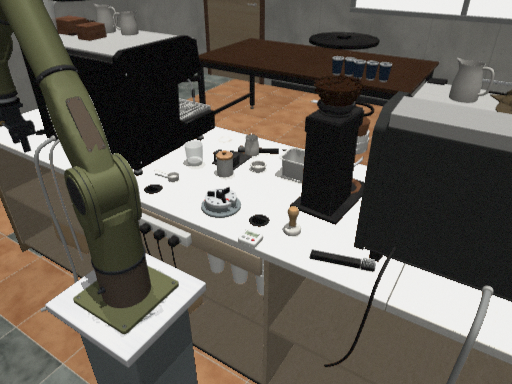

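The stand is at about pixel (232,205) in the top view. The tin is at (188,135), the tamper at (326,202), the timer at (295,240) and the scoop near (135,187). I'll enlarge the stand.

```bash
cat > h.py <<'E'
import numpy as np
from plant import camera_model
def pix2plane(n,u,v,z,cm=None):
    c=cm or camera_model(n); K=c["intrinsics"]; V=c["view"]; R=V[:3,:3]; o=-R.T@V[:3,3]
    d=R.T@np.linalg.solve(K,[u,v,1.]); return o+d*(z-o[2])/d[2]
def proj(n,p,cm=None):
    c=cm or camera_model(n); q=c["view"][:3,:3]@p+c["view"][:3,3]; q=c["intrinsics"]@q; return q[:2]/q[2]
E
python3 - <<'E'
import cv2,numpy as np
from h import *
p=cv2.imread('pics/top0.png'); c=p[175:235,200:270]
cv2.imwrite('pics/top0c.png',cv2.resize(c,None,fx=9,fy=9,interpolation=cv2.INTER_CUBIC))
hsv=cv2.cvtColor(c,cv2.COLOR_BGR2HSV); m=((hsv[...,0]<8)|(hsv[...,0]>172))&(hsv[...,1]>90)&(hsv[...,2]>40)
for v,u in np.argwhere(m): print(u+200,v+175,c[v,u],end=' ')
print(pix2plane("top",232,205,.04))
E
```

```text
240 204 [ 80  81 151] 241 204 [ 69  72 150] 242 204 [ 70  73 150] 243 204 [ 74  75 143] 244 204 [ 77  77 120] 242 205 [ 92  93 147] 243 205 [ 89  91 141] 211 208 [ 70  71 127] [0.48114437 0.03000354 0.04      ]
```

View pics/top0c.png

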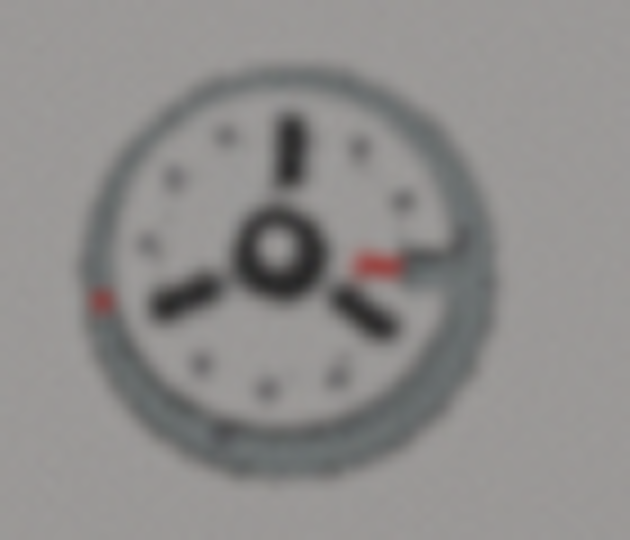

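Run:
```python
from h import *
h=pix2plane("top",200+280/9-.5+.0,175+245/9-.5,.0685)
b=pix2plane("top",211.2,208.1,.012); n=pix2plane("top",242,204.4,.0445)
ab=pix2plane("top",200+288/9-.5,175+271/9-.5,.006)
# disc outline: left 113 right ~ 455, top 92 bottom 428 in crop
dc=pix2plane("top",200+284/9-.5,175+260/9-.5,.0445)
print(h,ab,dc,b,n)
c=(h+ab+dc)/3
a1=np.arctan2(*(b-c)[1::-1]);a2=np.arctan2(*(n-c)[1::-1])
print(c,np.hypot(*(b-c)[:2]),np.hypot(*(n-c)[:2]),a1,a2,(a2-a1)%6.2832)
```

```text
[0.48708099 0.03244146 0.0685    ] [0.48716402 0.03391163 0.006     ] [0.48547673 0.03268648 0.0445    ] [0.47485218 0.09695638 0.012     ] [ 0.48257316 -0.00094838  0.0445    ]
[0.48657391 0.03301319 0.03966667] 0.06500869687107522 0.03419640415925852 1.7520980786242377 -1.688058099988204 2.843043821387558
```

Turn is about 2.84 rad: notch at world −1.69 rad, pin at +1.75 rad. I'll push fin_c clockwise, with the shut fingers' long side kept radial. First I'll check the straight path for tall obstacles, then travel.

Run:
```python
from h import *
d=np.load('pics/top0.npy'); c=camera_model("top"); K=c["intrinsics"];V=c["view"]
v,u=np.mgrid[:384,:512]; P=np.stack([(u-K[0,2])/K[0,0]*d,(v-K[1,2])/K[1,1]*d,d],-1)
W=(P-V[:3,3])@V[:3,:3]
m=(d>0)&(W[...,2]>.1)&(W[...,0]>.2)&(W[...,0]<.7)&(abs(W[...,1])<.8)
for y in np.arange(-.4,.8,.1):
    k=m&(abs(W[...,1]-y)<.05)
    if k.any(): print(round(y,2),W[k][:,0].min().round(3),W[k][:,2].max().round(3))
k=(d>0)&(np.hypot(W[...,0]-.487,W[...,1]-.033)<.014)&(W[...,2]>.06); print(W[k].mean(0),k.sum())
k=(d>0)&(np.hypot(W[...,0]-.487,W[...,1]-.033)<.075)&(W[...,2]>.035)&(W[...,2]<.05); print((W[k].max(0)+W[k].min(0))/2,W[k].mean(0))
```

```text
-0.4 0.633 0.591
-0.3 0.501 0.6
-0.2 0.611 0.593
0.1 0.68 0.101
0.2 0.664 0.116
0.4 0.443 0.518
0.5 0.454 0.503
0.6 0.455 0.397
0.7 0.455 0.207
[0.48685649 0.0337567  0.06869471] 65
[0.4862369  0.0346661  0.04277226] [0.48640546 0.03371478 0.04496777]
```

The path is clear: the box front is at x ≥ 0.44 for y > 0.35. The depth readings put the centre at (0.4865, 0.0337), with the hub top at 0.0687 against 0.0685 expected.

```bash
python3 -m inch '-1 -.012 -.013 0 0 0 0;-1 -.0245 -.0268 0 0 0 0;-1 -.0245 -.0268 0 0 0 0;-1 -.0245 -.0268 0 0 0 0;-1 -.0245 -.0268 0 0 0 0;-1 -.0245 -.0268 0 0 0 0;-1 -.0245 -.0268 0 0 0 0;-1 -.0245 -.0268 0 0 0 0;-1 -.0245 -.0268 0 0 0 0;-1 -.0245 -.0268 0 0 0 0;-1 -.0245 -.0268 0 0 0 0;-1 -.0245 -.0268 0 0 0 0;-1 -.0245 -.0268 0 0 0 0;-1 -.0245 -.0268 0 0 0 0;-1 -.0245 -.0268 0 0 0 0;-1 -.0245 -.0268 0 0 0 0;-1 -.0245 -.0268 0 0 0 0;-1 -.0245 -.0268 0 0 0 0;-1 -.0245 -.0268 0 0 0 0;-1 -.0245 -.0268 0 0 0 0'
python3 - <<'E'
from h import *
from plant import *
import cv2
s=get_state(); cm=camera_model("wrist"); p,d=snapshot("wrist"); cv2.imwrite('pics/w1.png',p[:,:,::-1])
print(s['clock'],s['tool_pos'],s['eef_rot'],s['q'].round(2) if hasattr(s['q'],'round') else s['q'],s['contact_force'],r.nose_length)
print(proj("wrist",np.array([.4865,.0337,.0685]),cm))
E
```

```text
clock: 1.77
tool_pos: [0.4888, -0.0061, 0.2495]
eef_rot: [0.11, 0.994, 0.0, -0.0]
contact_force: [-0.0, -0.3, 0.6]
opening: 0.005
finger_force: 0.0
1.7667 [ 0.4887959 -0.0060967  0.2495382] [ 1.10262758e-01  9.93902432e-01  2.82115625e-05 -2.81797688e-04] [ 0.1   0.52 -0.28  1.96  0.22  0.69  1.03] [-0.04310469 -0.29905807  0.62849592] 0.011
[288.68255651 165.01019384]
```

View pics/w1.png

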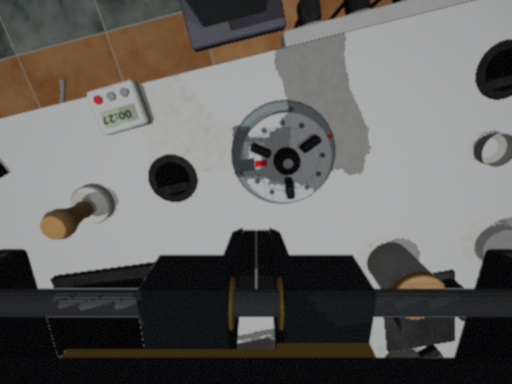

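The wrist view shows the hub at (288,162) against a predicted (289,165), so it agrees. The disc's red line is at (260,163) and the base's is at (330,135). One refined measurement from this view:

```bash
cat >> h.py <<'E'
def redangle(name, C, show=False):
    """angles of base and disc red lines from a camera picture"""
    import cv2
    from plant import snapshot
    cm=camera_model(name); p,d=snapshot(name); hsv=cv2.cvtColor(p,cv2.COLOR_RGB2HSV)
    m=((hsv[...,0]<8)|(hsv[...,0]>172))&(hsv[...,1]>90)&(hsv[...,2]>40)
    out={}
    for k,z,lo,hi in(("base",.012,.055,.073),("disc",.0445,.022,.042)):
        a=[pix2plane(name,u,v,z,cm)[:2]-C for v,u in np.argwhere(m)]
        a=[q for q in a if lo<np.hypot(*q)<hi]
        if a: q=np.mean(a,0); out[k]=(round(float(np.arctan2(q[1],q[0])),3),round(float(np.hypot(*q)),4),len(a))
    return p,out
E
python3 - <<'E'
from h import *
print(redangle("wrist",np.array([.4865,.0337])))if 0 else print(redangle("wrist",np.array([.4865,.0337]))[1])
print(pix2plane("wrist",288,162,.0685))
E
```

```text
{'base': (1.784, 0.067, 18), 'disc': (-1.716, 0.0331, 74)}
[0.48534778 0.02815115 0.0685    ]
```

```bash
python3 -m inch '-1 0 0 .02 0 0 -.1;-1 0 0 .03 0 0 -.1;-1 0 0 .03 0 0 -.1;-1 0 0 .03 0 0 0;-1 0 0 .03 0 0 0;-1 0 0 .02 0 0 0;-1 0 0 .015 0 0 0;-1 0 0 .0065 0 0 0;-1 0 0 .005 0 0 0;-1 0 0 0 0 0 0'
```

```text
clock: 2.7
tool_pos: [0.4882, -0.0037, 0.0628]
eef_rot: [-0.04, 0.999, 0.0, -0.0]
contact_force: [0.6, 1.0, -0.2]
opening: 0.006
finger_force: 0.0
```

Run:
```python
from plant import *
import cv2
p,d=snapshot("scene"); cv2.imwrite('pics/s2.png',cv2.resize(p[150:250,160:300,::-1],None,fx=5,fy=5,interpolation=cv2.INTER_CUBIC))
```

```text
(no output)
```

View pics/s2.png

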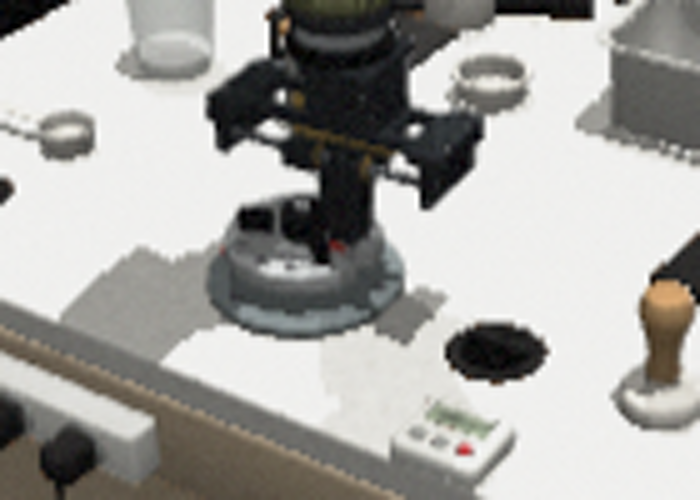

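The shut fingertip stands on the −y side between fin_c and fin_a (image (345,230)), touching nothing. Starting the clockwise sweep.

```bash
python3 -m inch '-1 .002 -.002 0 0 0 .05;-1 .004 .0002 0 0 0 .1;-1 .004 .0002 0 0 0 .1;-1 .004 .0002 0 0 0 .1;-1 .004 .0002 0 0 0 .1;-1 .004 .0002 0 0 0 .1;-1 .004 .0002 0 0 0 .1;-1 .004 .0002 0 0 0 .1;-1 .004 .0002 0 0 0 .1;-1 .004 .0002 0 0 0 .1;-1 .004 .0002 0 0 0 .1'
python3 - <<'E'
from h import *
from plant import get_state
C=np.array([.4865,.0333]); s=get_state(); t=s['tool_pos'][:2]-C; q=s['eef_rot']
print(np.hypot(*t),np.arctan2(t[1],t[0]),"ydir-pi",2*np.arctan2(q[1],q[0])-np.pi/2-np.pi,np.round(s['q'],2),redangle("top",C)[1],redangle("scene",C)[1])
E
```

```text
clock: 3.67
tool_pos: [0.4524, 0.01, 0.0643]
eef_rot: [0.47, 0.883, -0.0, 0.001]
contact_force: [-1.5, -2.0, 0.1]
opening: 0.004
finger_force: 1.4
0.041302516549621957 -2.542874616700927 ydir-pi -2.548607674034379 [-0.13  0.84  0.    2.21 -0.03  0.09  0.5 ] {} {}
```

```bash
python3 -m inch '-1 .004 .0002 0 0 0 .1;-1 .004 .0002 0 0 0 .1;-1 .004 .0002 0 0 0 .1;-1 .004 .0002 0 0 0 .1;-1 .004 .0002 0 0 0 .1'
python3 - <<'E'
from h import *
from plant import get_state,snapshot
import cv2
C=np.array([.4865,.0333]); s=get_state(); t=s['tool_pos'][:2]-C; q=s['eef_rot']
p,o=redangle("top",C)
print(np.hypot(*t),np.arctan2(t[1],t[0]),"ydir-pi",2*np.arctan2(q[1],q[0])-np.pi/2-np.pi,np.round(s['q'],2),o)
p2,o=redangle("wrist",C);print(o)
a=cv2.resize(p[165:245,190:280],(440,390)); b=cv2.resize(p2,(360,270)); b=cv2.copyMakeBorder(b,0,120,0,0,0)
cv2.imwrite('pics/t3.png',np.hstack([a,b])[:,:,::-1])
E
```

```text
clock: 4.18
tool_pos: [0.4453, 0.0292, 0.0639]
eef_rot: [0.672, 0.741, 0.0, -0.0]
contact_force: [-1.1, -2.0, 1.8]
opening: 0.004
finger_force: 1.4
0.04145392384206102 -3.041999553166636 ydir-pi -3.0445149437890526 [-0.19  0.84  0.03  2.23 -0.3   0.07  0.22] {}
{'base': (1.782, 0.0639, 175), 'disc': (3.125, 0.0415, 3)}
```

View pics/t3.png

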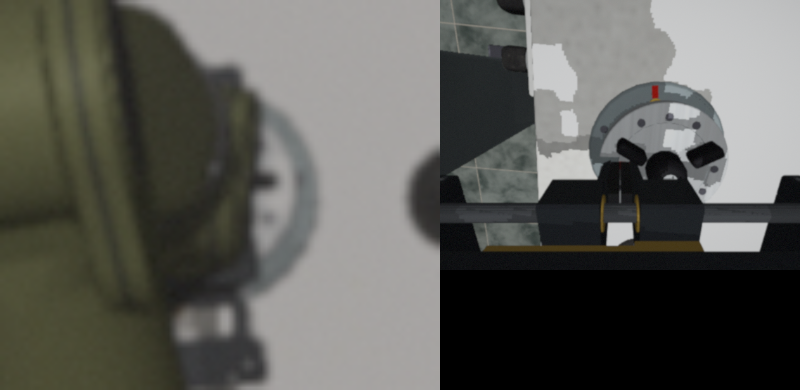

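The wrist view shows a fin just ahead of the fingertip at (630,150) of the composite, the hub at (665,165), another fin at (705,152), and the base's red line at (655,92). The pin direction is 1.782. Checking which fin is which:

Run:
```python
from h import *
C=np.array([.4865,.0333])
for u,v in((270,213),(377,216)):
    q=pix2plane("wrist",u,v,.060)[:2]-C; print(np.hypot(*q),np.arctan2(q[1],q[0]))
```

```text
0.040212487252285926 2.6425904891577474
0.033619857583626435 0.7731030868185608
```

Consistent: about 1.6 rad remain. Sweeping 1.3 more.

```bash
python3 -m inch '-1 .004 .0002 0 0 0 .1;-1 .004 .0002 0 0 0 .1;-1 .004 .0002 0 0 0 .1;-1 .004 .0002 0 0 0 .1;-1 .004 .0002 0 0 0 .1;-1 .004 .0002 0 0 0 .1;-1 .004 .0002 0 0 0 .1;-1 .004 .0002 0 0 0 .1;-1 .004 .0002 0 0 0 .1;-1 .004 .0002 0 0 0 .1;-1 .004 .0002 0 0 0 .1;-1 .004 .0002 0 0 0 .1;-1 .004 .0002 0 0 0 .1;-1 0 0 0 0 0 0'
python3 - <<'E'
from h import *
from plant import get_state,snapshot
import cv2
C=np.array([.4865,.0333]); s=get_state(); t=s['tool_pos'][:2]-C; q=s['eef_rot']
p,o=redangle("top",C)
print(np.hypot(*t),np.arctan2(t[1],t[0]),"ydir-pi",2*np.arctan2(q[1],q[0])-np.pi/2-np.pi,np.round(s['q'],2),o)
p2,o=redangle("wrist",C);print(o)
cv2.imwrite('pics/w4.png',p2[:,:,::-1])
E
```

```text
clock: 5.45
tool_pos: [0.471, 0.0714, 0.0634]
eef_rot: [0.983, 0.186, -0.0, -0.0]
contact_force: [-1.7, -1.3, -0.3]
opening: 0.002
finger_force: 0.7
0.04111502811468705 1.9561162132213488 ydir-pi -4.338944681652306 [-0.39  0.87  0.23  2.15 -0.92  0.22 -0.52] {}
{'base': (1.787, 0.064, 135)}
```

View pics/w4.png

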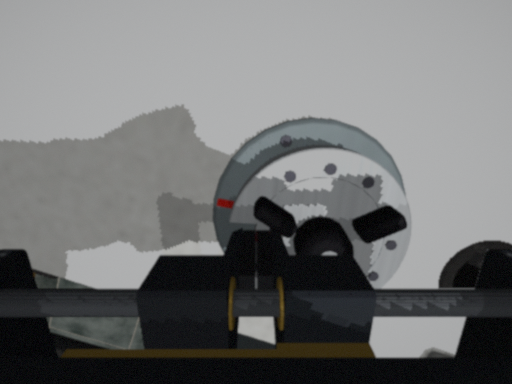

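The fin lies just ahead of the fingertip at (275,215) and the base mark is at (224,203); the notch side is hidden by the gripper. Joint 5 is near its limit, so I'll back off, rise clear and measure.

```bash
python3 -m inch '-1 -.004 0 0 0 0 0;-1 -.002 0 -.01 0 0 -.05;-1 0 0 -.03 0 0 -.1;-1 0 0 -.04 0 0 -.1;-1 0 -.02 -.04 0 0 -.1;-1 0 -.03 -.04 0 0 -.1;-1 0 -.04 -.03 0 0 -.1;-1 0 -.03 0 0 0 -.1;-1 0 0 0 0 0 0'
python3 - <<'E'
from h import *
from plant import get_state,snapshot
import cv2
C=np.array([.4865,.0333]); s=get_state()
print(np.round(s['q'],2))
for n in("top","wrist"):
    p,o=redangle(n,C);print(n,o); cv2.imwrite(f'pics/{n}5.png',p[:,:,::-1])
E
```

```text
clock: 6.3
tool_pos: [0.3853, 0.1471, 0.2397]
eef_rot: [0.869, 0.495, -0.0, -0.002]
contact_force: [-0.8, 0.3, -0.7]
opening: 0.011
finger_force: 0.0
[-0.81  0.49  0.51  2.2  -0.47  0.55 -0.48]
top {'base': (1.729, 0.062, 4), 'disc': (1.871, 0.0347, 10)}
wrist {'base': (1.786, 0.064, 39), 'disc': (1.95, 0.0329, 64)}
```

View pics/wrist5.png

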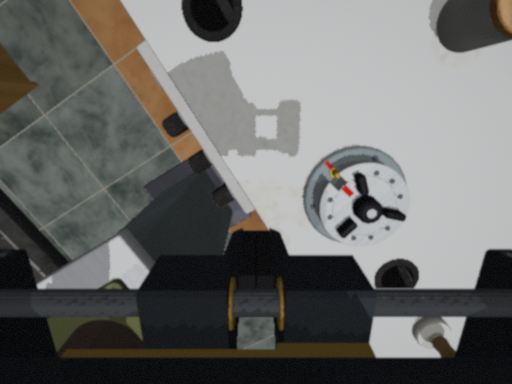

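Remaining angle is about 0.15 rad clockwise, and the pin is already visible at the notch (335,173). For a comfortable pose I'll give the last push to fin_a on the robot's side: target TCP (0.469, −0.004), tool y at 1.14 rad.

```bash
python3 -m inch '-1 -.0145 .0249 0 0 0 0;-1 -.0145 .0249 0 0 0 0;-1 -.0145 .0249 0 0 0 0;-1 -.0145 .0249 0 0 0 0;-1 -.0145 .0249 0 0 0 0;-1 -.0145 .0249 0 0 0 0;-1 0 0 0 0 0 -.12;-1 0 0 0 0 0 -.12;-1 0 0 0 0 0 -.12;-1 0 0 0 0 0 -.12;-1 0 0 0 0 0 -.12;-1 0 0 0 0 0 -.12;-1 0 0 0 0 0 -.12;-1 0 0 0 0 0 -.12;-1 0 0 0 0 0 -.12;-1 0 0 0 0 0 -.12;-1 0 0 0 0 0 -.12;-1 0 0 0 0 0 -.12;-1 0 0 0 0 0 -.12;-1 0 0 0 0 0 -.12'
python3 - <<'E'
from h import *
from plant import get_state
s=get_state();q=s['eef_rot'];y=2*np.arctan2(q[1],q[0])-np.pi/2;C=np.array([.4865,.0333])
d=np.array([.4694,-.0040])-s['tool_pos'][:2]
print(np.round(s['q'],2),y,"dx,dy",d@[-np.sin(y),np.cos(y)],d@[np.cos(y),np.sin(y)])
print(redangle("wrist",C)[1])
E
```

```text
clock: 8.07
tool_pos: [0.4721, -0.0103, 0.2383]
eef_rot: [0.217, 0.976, -0.0, 0.0]
contact_force: [-0.0, -0.5, 0.0]
opening: 0.002
finger_force: 0.0
[-0.05  0.51 -0.04  2.03  0.04  0.6   1.02] 1.1339074726748954 dx,dy 0.005142494635618524 0.004588002869543108
{'base': (1.783, 0.064, 45), 'disc': (1.941, 0.0329, 84)}
```

```bash
python3 -m inch '-1 .004 .004 .03 0 0 0;-1 0 0 .04 0 0 0;-1 0 0 .04 0 0 0;-1 0 0 .03 0 0 0;-1 0 0 .02 0 0 0;-1 0 0 .01 0 0 0;-1 0 0 .0055 0 0 0;-1 0 0 0 0 0 0'
python3 - <<'E'
from h import *
from plant import get_state
C=np.array([.4865,.0333]); s=get_state(); t=s['tool_pos'][:2]-C; q=s['eef_rot']
print(np.hypot(*t),np.arctan2(t[1],t[0]),"ydir-pi",2*np.arctan2(q[1],q[0])-np.pi/2-np.pi,np.round(s['q'],2),redangle("wrist",C)[1],redangle("scene",C)[1])
E
```

```text
clock: 8.78
tool_pos: [0.4698, -0.004, 0.0626]
eef_rot: [0.22, 0.976, -0.0, -0.0]
contact_force: [-0.1, -0.2, 0.2]
opening: 0.008
finger_force: 0.0
0.04085788415987271 -1.9929043961693045 ydir-pi -2.0134566778087177 [-0.08  0.85 -0.01  2.16  0.06  0.13  0.98] {'base': (1.768, 0.0654, 99), 'disc': (1.932, 0.0326, 330)} {'base': (1.161, 0.0664, 3), 'disc': (2.0, 0.0312, 3)}
```

From here the wrist camera sees both red lines, so I can watch the angle as I push.

```bash
python3 -m inch '-1 .004 .0002 0 0 0 .1;-1 .004 .0002 0 0 0 .1;-1 .004 .0002 0 0 0 .1;-1 .002 0 0 0 0 .05;-1 0 0 0 0 0 0'
python3 - <<'E'
from h import *
print(redangle("wrist",np.array([.4865,.0333]))[1])
E
```

```text
clock: 9.3
tool_pos: [0.4592, 0.0047, 0.0647]
eef_rot: [0.386, 0.922, 0.001, 0.001]
contact_force: [1.4, -0.9, -0.0]
opening: 0.007
finger_force: 0.4
{'base': (1.78, 0.0641, 158), 'disc': (1.931, 0.0326, 331)}
```

```bash
python3 -m inch '-1 .003 .0001 0 0 0 .075;-1 .003 .0001 0 0 0 .075;-1 0 0 0 0 0 0'
python3 - <<'E'
from h import *
print(redangle("wrist",np.array([.4865,.0333]))[1])
E
```

```text
clock: 9.6
tool_pos: [0.4551, 0.0089, 0.0642]
eef_rot: [0.454, 0.891, 0.0, 0.001]
contact_force: [0.8, -1.9, 2.6]
opening: 0.004
finger_force: 1.1
{'base': (1.781, 0.0641, 160), 'disc': (1.788, 0.0322, 329)}
```

Aligned to within 0.01 rad. Now back off, rise, and move over the hub.

```bash
python3 -m inch '-1 -.003 0 0 0 0 0;-1 -.003 0 0 0 0 0;-1 0 0 -.02 0 0 0;-1 0 0 -.02 0 0 0;-1 .0035 .02 0 0 0 0;-1 .0035 .02 0 0 0 0;-1 0 0 0 0 0 0;-1 0 0 .01 0 0 0;-1 0 0 .008 0 0 0;-1 0 0 0 0 0 0'
python3 - <<'E'
from h import *
print(redangle("wrist",np.array([.4865,.0333]))[1],redangle("top",np.array([.4865,.0333]))[1])
E
```

```text
clock: 10.48
tool_pos: [0.484, 0.0327, 0.0834]
eef_rot: [0.453, 0.891, -0.001, -0.002]
contact_force: [0.2, 0.2, -0.1]
opening: 0.008
finger_force: 0.0
{'base': (1.784, 0.0639, 135), 'disc': (1.794, 0.0322, 268)} {}
```

```bash
python3 -m inch '-1 -.001 .0024 .002 0 0 0;-1 0 0 .002 0 0 0;-1 0 0 .002 0 0 0;-1 0 0 .002 0 0 0;-1 0 0 .002 0 0 0;-1 0 0 .001 0 0 0;-1 0 0 0 0 0 0'
```

```text
clock: 11.17
tool_pos: [0.4889, 0.0341, 0.0743]
eef_rot: [0.453, 0.891, 0.0, 0.0]
contact_force: [0.2, -0.9, 1.6]
opening: 0.002
finger_force: 0.7
```

```bash
python3 -m inch '-1 0 0 .002 0 0 0;-1 0 0 .002 0 0 0;-1 0 0 .002 0 0 0;-1 0 0 .001 0 0 0;-1 0 0 0 0 0 0'
```

```text
clock: 11.58
tool_pos: [0.489, 0.0342, 0.0677]
eef_rot: [0.453, 0.891, 0.0, 0.0]
contact_force: [-0.7, -1.6, 10.6]
opening: 0.008
finger_force: 5.0
```

Tip at 0.0567, nearly home (0.0565). A little more, to confirm it bottoms out.

```bash
python3 -m inch '-1 0 0 .001 0 0 0;-1 0 0 .001 0 0 0;-1 0 0 .001 0 0 0;-1 0 0 0 0 0 0;-1 0 0 0 0 0 0'
```

```text
clock: 12.0
tool_pos: [0.4893, 0.0341, 0.0672]
eef_rot: [0.453, 0.891, 0.001, 0.001]
contact_force: [-3.3, -0.7, 38.0]
opening: 0.01
finger_force: 19.0
```

It has bottomed: the force rises to 38 N with no travel. Rise clear and check.

```bash
python3 -m inch '-1 0 0 -.003 0 0 0;-1 0 0 -.01 0 0 0;-1 0 0 -.03 0 0 0;-1 0 0 -.04 0 0 0;-1 0 -.02 -.04 0 0 0;-1 0 -.03 -.03 0 0 0;-1 -.03 -.03 0 0 0 0;-1 -.03 0 0 0 0 0;-1 -.03 0 0 0 0 0;-1 0 0 0 0 0 0'
python3 - <<'E'
from h import *
from plant import snapshot
import cv2
for n in("wrist","top"):
    c=camera_model(n); K=c["intrinsics"];V=c["view"]; p,d=snapshot(n); cv2.imwrite(f'pics/{n}9.png',p[:,:,::-1])
    v,u=np.mgrid[:384,:512]; W=(np.stack([(u-K[0,2])/K[0,0]*d,(v-K[1,2])/K[1,1]*d,d],-1)-V[:3,3])@V[:3,:3]
    R=np.hypot(W[...,0]-.4865,W[...,1]-.0335)
    for lo,hi,a,b in((0,.009,.05,.08),(.024,.055,.025,.05),(.063,.071,0,.02),(.08,.12,-.01,.01)):
        k=(d>0)&(R>lo)&(R<hi)&(W[...,2]>a)&(W[...,2]<b); print(n,lo,k.sum(),np.median(W[k][:,2]) if k.any() else None)
E
```

```text
clock: 12.83
tool_pos: [0.4815, -0.0892, 0.2147]
eef_rot: [0.456, 0.89, -0.001, 0.003]
contact_force: [0.5, -1.2, 0.3]
opening: 0.004
finger_force: 0.0
wrist 0 266 0.05685096998572339
wrist 0.024 6181 0.032785829062004945
wrist 0.063 2324 0.01214574153322101
wrist 0.08 15838 0.00012059480941202019
top 0 1 0.0607974839198489
top 0.024 340 0.033950630525356504
top 0.063 135 0.013226893577615962
top 0.08 876 0.0009643351828552172
```

View pics/wrist9.png

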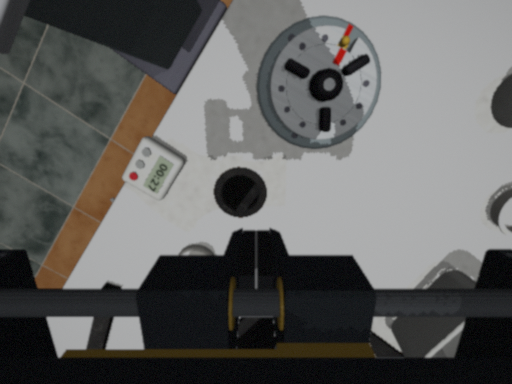

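The red lines meet across the brass pin at (345,42). The hub top is at 56.8 mm (seated is 56.5) and the disc top at 32.8 mm (seated is 32.5), so the carrier is home. The arm is clear of everything.

```bash
python3 -c "from plant import r; print(r.finish_job())"
```

```text
the job is handed in; nothing more can be done
None
```

The burr carrier's notch is lined up with the brass pin and the carrier is pressed fully home; I handed the job in at about 13 s of the 48 s allowed, with the arm clear.

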